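Wind back the drawbar and take out the setting plug

ROBOT

A 7-joint arm with a two-finger parallel gripper is mounted at the origin on a cart in front of the work surface, level with it; the furniture and walls round the work are solid. World frame = base frame: x ahead of the robot, y to its left, z up, the work surface at z = 0. Lengths are in m, angles in degrees, forces in N, time in s.
With the tool pointing down it reaches from about 0.425 to 0.95 m from the base axis. Payload 4.7 kg.
Tool frame: the origin (TCP) lies on the centre line of the jaws, within the pads' length; the fingertips stand 8 mm ahead of it and the grasp point (between the pads) lies 11 mm behind it (manip.tip_reach is the distance from the TCP to the fingertips, in m); x points along the fingers, y is the direction in which the jaws open and shut, and the axes are right-handed (so a half turn about x gives the same grasp; the last joint's range is limited). The gripper opens to 85 mm and grips with 20 to 120 N. Pads are 22 mm wide; open, the fingers measure 114 mm over their backs; the gripper's body (76 mm by 85 mm) begins 54 mm behind the grasp point. The pads swing forward as they close: fully open they stand 13 mm farther back than shut.
Start: joints at [68.016, 26.849, -2.785, 87.806, 1.381, 65.374, -4.715], TCP at [0.235, -0.633, 0.239] pointing down, gripper open.
Joint ranges: [-148.3, 148.3], [-19.14, 114.17], [-79.39, 73.82], [5.75, 140.21], [-59.74, 239.74], [12.07, 113.84], [-152.46, 152.46]. Speed limits (degrees/s): [147.25, 147.25, 180, 180, 180, 180, 180].

INTERFACE

Orientations are given as a 3x3 rotation matrix whose columns are the frame's x, y, z axes.
In Python, from rig import manip gives the robot as it stands.
- The arm moves only by the tool drive_tool, never from a script. Its argument "steps" is text: rows parted by semicolons, each of 5 numbers parted by spaces: the finger opening in mm, from 0 to 85.4, then the shift along the tool's x, y, z normalised to -1 to 1, where 1 is 150 mm, then the turn about the tool's x normalised to -1 to 1, where 1 is 90 degrees. In form: fingers x y z turn; .... A call has 1 to 8 rows; each row is the pose to reach, as a shift and turn from the pose measured when the call began, along the tool's axes at that moment; what a row does not reach only later rows make up. A row lasts 1/8 s, in which the tool goes at most 62.5 mm and 10.7 degrees, less where a joint would pass 70% of its speed; a pose out of reach is approached as far as the arm can. A call with a number of a shift or a turn outside -1 to 1 is refused whole. A call with a gripper value outside its range is refused whole. The fingers move at their own pace and stop on an object; "force" is the grip in N (left out, the last holds). Time passes only in rows, so rows that repeat a pose let the fingers close. It gives the time, the measured TCP pose, the force and the opening at its end, in the units of the state.
- manip.state(): the state, without advancing time (a new reading comes with each control period).
- manip.get_image(name): name is "scene" or "top"; returns a dict with "color" (384x512x3 uint8, blue, green, red), "fx", "fy", "cx", "cy" (pixels), "dist" ([k1, k2, p1, p2, k3] as OpenCV has them; the pictures are not rectified), "T" (4x4, takes a point from camera to world coordinates). Camera axes: x right, y down, z forward; pixel columns grow to the right and rows downward; lengths in m; the calibration is good to about 2 mm. A picture is of the moment at which its call begins. There is no depth.
- manip.sign_off(): hands the job in, once; it reports no verdict.
The state is a dict: "clock": time; "qpos": joint angles; "joint_velocities": joint speeds; "joint_efforts": joint torques, N m; "tcp_pos": TCP position; "eef_rot": TCP orientation; "contact_force": force on the tool from outside, world axes, zero at the start; "moment": the same for the moment, N m; "finger_gap": finger opening in m.
Only numpy, scipy, OpenCV 4.12 (cv2) and the standard library are available. Lean on these libraries where they do the work, as an engineer would, in place of code of your own. Each camera call takes 0.05 s, during which the arm holds its last target.

TASK

The steel setting plug is locked in the bench winder. Wind the crank clockwise (seen from above) against its steady drag until you feel the drag suddenly drop away, and stop there: a quarter of a turn further it runs into its end stop, and its overload clutch must not slip. Then draw the freed plug straight up out of its bore without forcing it and stand it upright in the hole of the wooden stand, fully down, leaving the stamp, the tape roll and the screwdriver where they are.

Things in the scene. Friction and masses are not known exactly. Their poses are not given: they have to be found in the camera images.
- winder: Fixed bench winder: dark 116 x 240 mm base plate; grey gear housing with a crank on top; beside it an aluminium block (50 x 50 mm, top 50 mm above the bench) holding the plug; a closed grey channel (lid top 70 mm above the bench) along the far side. Origin under the crank axis at bench level; z up, y from the crank axis towards the plug bore (120 mm away), x towards the channel.
- crank_axis (a point): Point on the vertical crank axis, 100 mm above the bench, axes as the winder's. Winding pulls a hidden drawbar: a steady drag of about 8 N (6 to 10) at the grip, built up softly over the first 0.15 turn and also there at a standstill; it falls below 2 N when the keeper snaps back and frees the plug. This comes after 0.5 to 1.9 turns, elsewhere each time. About 0.25 turn later is a hard stop.
- knob (a point): Centre of the crank's upright black grip, a cylinder 20 mm in diameter, from 79 to 117 mm above the bench (this point: 100 mm). It circles the crank axis at a radius of 40 mm and turns freely on its own pin, so it can be pinched from above and led round without turning the hand. Under it is the flat crank arm (top 77 mm above the bench).
- crank_arm (a joint): Slip of the overload clutch between crank arm and crank shaft (rad), 0 at the start; it slips only if the grip is pushed with more than about 18 N, and stays where it slipped to. It does not show the crank's angle.
- plug_center (a point): Centre of the loose upright steel setting plug, 94 mm tall, about 160 g, z along its axis to the top: from below a spigot 18 mm in diameter and 34 mm long, a flange 34 mm in diameter and 5 mm thick, a round grip 16.6 mm in diameter to the top. This point is on the axis, 47 mm from either end. At the start the flange lies on the winder's block and the grip reaches from 55 to 110 mm above the bench.
- seat (a point): Centre of the mouth of the plug's bore (23 mm wide, through the block), 50 mm above the bench. Until it is freed, the plug is locked by the keeper's nose above its flange.
- stand_hole0 (a point): Centre of the mouth of the hole in the wooden stand (fixed block 70 x 70 x 42 mm), 42 mm above the bench, z up; the hole is 25 mm in diameter and 38 mm deep. Fully down, the plug's flange lies on the block's top, so that its centre is 13 mm above this point.
- lot_stamp: Bystander: wooden-handled hand stamp standing upright, 25 x 34 x 64 mm; origin at its underside.
- tape_2: Bystander: small black tape roll lying flat, 62 x 59 x 19 mm; origin at its underside.
- screwdriver: Bystander: red-handled screwdriver lying along its y axis, 27 x 190 x 25 mm; origin at its underside.
There are look-alikes about, which are no part of the job. Leave any pink or red look-alike of the part that bears plug_center alone.

How it is judged (in metres and radians):
On the way:
1. the plug is drawn up clear of the winder (z of plug_center in the frame of seat above 0.05 m), for 0.1 s.
At the end, for the whole second after the job is handed in: The plug stands at rest in the stand's hole: its axis within 8 mm of the hole's centre and 0.1 rad of upright, its flange down on the block to within 4 mm (horizontal distance between plug_center and stand_hole0 below 0.008 m and z of plug_center in the frame of stand_hole0 below 0.017 m and angle between plug_center's own z axis and vertical below 0.1 rad and linear speed of plug below 0.02 m/s); the robot touches nothing.
It fails at once if the crank is forced, so that its overload clutch slips by more than 0.3 rad (value of joint crank_arm above 0.3 rad or value of joint crank_arm below -0.3 rad).
It fails at once if the plug is forced in the winder with more than 22 N (contact force between plug and winder above 22 N).
It fails at once if the stamp, the tape roll or the screwdriver is moved by more than 25 mm (distance of any of lot_stamp, tape_2, screwdriver from where it was at the start of the episode above 0.025 m).
It also fails if it takes over 72 s, if anything falls off the work surface, if the arm or the gripper's body presses on something with over 40 N, if the wrist force passes 120 N, or if a joint passes its speed limit or range.

## Working session

There is one attempt and no reset: what is moved stays moved. The work goes in short steps, Python scripts to look and compute and a tool call to move; the robot and the scene stay as the last step left them, time stands still between calls to the robot, and variables do not carry over. Pictures are saved under pics/ and viewed, and the job is handed in when it is done.

Besides the shell and the picture viewer there is one more tool, called after ">>>" as name(argument=value, ...) on one line, values as JSON. drive_tool: Moves the arm, as the interface text tells. Its arguments: {"type":"object","properties":{"steps":{"type":"string"},"force":{"type":"number"}},"required":["steps"]}

```bash
mkdir -p pics; ls
python3 - <<'E'
from rig import manip
import cv2
s=manip.state(); print({k:(v if not hasattr(v,'round') else v) for k,v in s.items()}); print(manip.tip_reach)
for n in("scene","top"):
    d=manip.get_image(n); cv2.imwrite(f"pics/{n}0.png",d["color"]); print(n,d["fx"],d["fy"],d["cx"],d["cy"],d["dist"],d["T"])
E
```

```text
pics
{'clock': 0.0, 'qpos': array([68.01517091, 26.90080825, -2.78347004, 87.87530127,  1.37825484,
       65.37331196, -4.71426515]), 'joint_velocities': array([ 0.00151261, -0.02615532,  0.00762803,  0.06092234, -0.01535245,
        0.01609805, -0.07240588]), 'joint_efforts': array([-2.39966712e-04, -5.10308254e+01, -4.65849380e-02, -2.37714690e+01,
        1.06992951e-02,  7.52703025e-03,  1.13290463e-05]), 'tcp_pos': array([ 0.23431611, -0.63241307,  0.23820847]), 'eef_rot': array([[-7.40314225e-04,  3.47429095e-01, -9.37705965e-01],
       [ 1.88422931e-03, -9.37704072e-01, -3.47429881e-01],
       [-9.99997951e-01, -2.02406035e-03,  3.95595801e-05]]), 'contact_force': array([-0.93759089, -0.00221179,  0.06936528]), 'moment': array([-0.02075318,  0.05541385, -0.00400033]), 'finger_gap': 0.08537700140437518}
0.008
scene 360.53648091217354 360.53648091217354 259.5214939924294 197.17736299754228 [-0.03563117  0.          0.          0.          0.        ] [[ 0.76169648 -0.28449343  0.58213569 -0.00395606]
 [-0.647721   -0.35736987  0.67286275 -0.55748625]
 [ 0.01661272 -0.8895787  -0.45647974  0.51315386]
 [ 0.          0.          0.          1.        ]]
top 495.4646663974729 495.4646663974729 257.5011392261851 198.40298894788458 [-0.18357403  0.          0.          0.          0.        ] [[ 1.16531659e-02 -9.91187257e-01  1.31954632e-01  3.42061452e-01]
 [-9.99931346e-01 -1.17133074e-02  3.20449957e-04  7.83247129e-02]
 [ 1.22799925e-03 -1.31949307e-01 -9.91255705e-01  1.53619631e+00]
 [ 0.00000000e+00  0.00000000e+00  0.00000000e+00  1.00000000e+00]]
```

View pics/scene0.png

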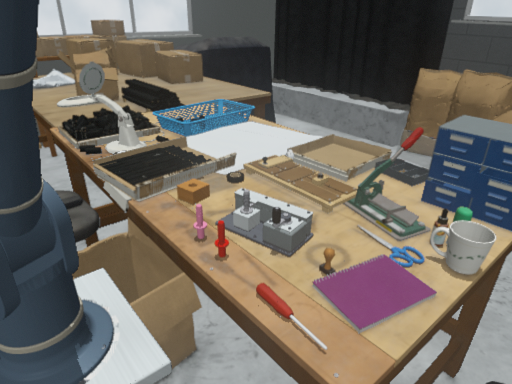

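View pics/top0.png

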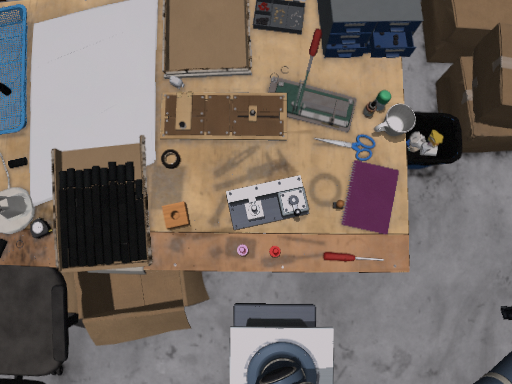

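Run:
```python
import cv2
t=cv2.imread("pics/top0.png"); s=cv2.imread("pics/scene0.png")
cv2.imwrite("pics/topc.png",cv2.resize(t[165:265,150:320],None,fx=4.6,fy=4.6,interpolation=cv2.INTER_CUBIC))
cv2.imwrite("pics/scc.png",cv2.resize(s[165:275,165:335],None,fx=4.6,fy=4.6,interpolation=cv2.INTER_CUBIC))
```

```text
(no output)
```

View pics/topc.png

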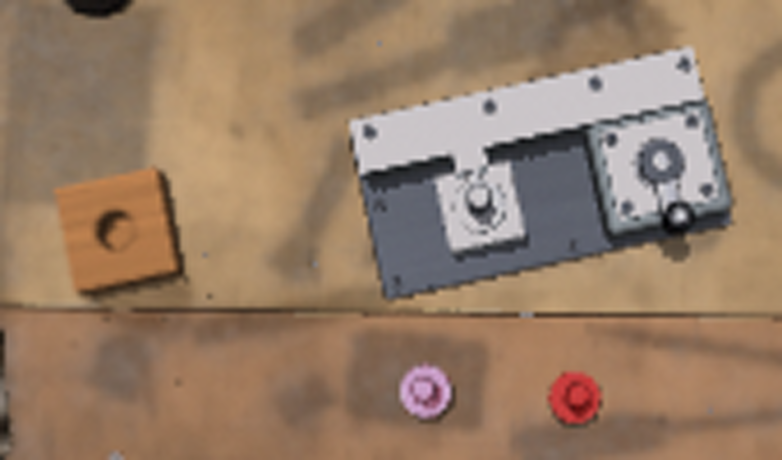

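View pics/scc.png

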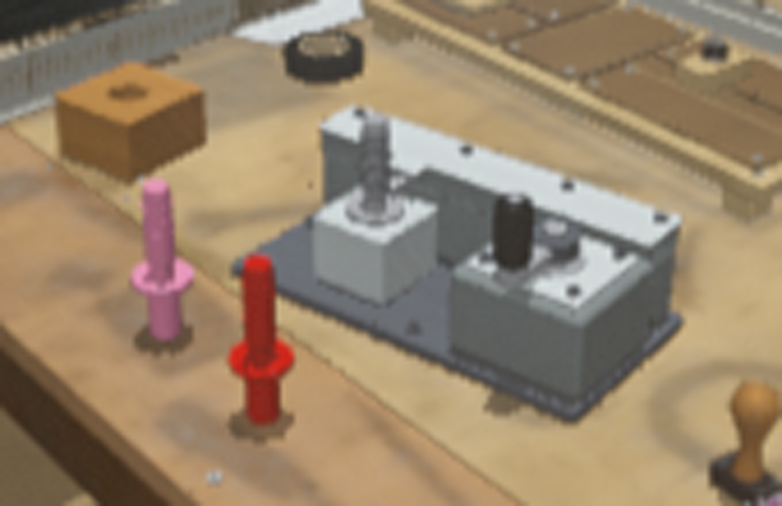

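```bash
cat > h.py <<'E'
import numpy as np, cv2
from rig import manip
def cam(n):
    d=manip.get_image(n); return d
def ray(d,u,v):
    K=np.array([[d["fx"],0,d["cx"]],[0,d["fy"],d["cy"]],[0,0,1.]])
    p=cv2.undistortPoints(np.array([[[u,v]]],float),K,np.array(d["dist"],float))[0,0]
    T=np.array(d["T"]); return T[:3,3],T[:3,:3]@np.array([p[0],p[1],1.])
def onz(d,u,v,z):
    o,r=ray(d,u,v); return o+r*(z-o[2])/r[2]
def proj(d,P):
    K=np.array([[d["fx"],0,d["cx"]],[0,d["fy"],d["cy"]],[0,0,1.]])
    T=np.linalg.inv(np.array(d["T"])); q=cv2.projectPoints(np.array(P,float).reshape(-1,1,3),cv2.Rodrigues(T[:3,:3])[0],T[:3,3],K,np.array(d["dist"],float))[0]
    return q[:,0]
def crop(img,x0,y0,x1,y1,f):
    return cv2.resize(img[y0:y1,x0:x1],None,fx=f,fy=f,interpolation=cv2.INTER_CUBIC)
E
python3 - <<'E'
from h import *
t=cam("top"); s=cam("scene")
c=lambda u,v:((u+.5)/4.6-.5+150,(v+.5)/4.6-.5+165)
cs=lambda u,v:((u+.5)/4.6-.5+165,(v+.5)/4.6-.5+165)
for n,u,v,z in [("knobtop",677,213,.117),("hub",660,160,.09),("plugtop",480,194,.110),("hole",116,230,.042),("st1",57,188,.042),("st2",155,168,.042),("st3",180,268,.042),("st4",80,292,.042),("lid1",350,120,.07),("lid2",690,47,.07),("lid3",705,98,.07),("blk1",437,180,.05),("blk2",449,250,.05),("blk3",526,237,.05),("blk4",514,165,.05)]:
    print(n,np.round(onz(t,*c(u,v),z),4))
for n,u,v,z in [("knobtop",513,200,.117),("plugtop",376,119,.110),("hole",128,93,.042)]:
    print("S",n,np.round(onz(s,*cs(u,v),z),4))
for (a,b,c0,d0,n) in [(235,190,315,225,"a"),(155,195,195,235,"b")]:
    cv2.imwrite(f"pics/z{n}.png",cv2.resize(t["color"][b:d0,a:c0],None,fx=10,fy=10,interpolation=cv2.INTER_NEAREST))
E
```

```text
knobtop [ 0.4959 -0.0349  0.117 ]
hub [ 0.5329 -0.0261  0.09  ]
plugtop [0.5073 0.0888 0.11  ]
hole [0.4882 0.3299 0.042 ]
st1 [0.5157 0.3705 0.042 ]
st2 [0.5299 0.3052 0.042 ]
st3 [0.4636 0.2865 0.042 ]
st4 [0.4467 0.3527 0.042 ]
lid1 [0.5594 0.1743 0.07  ]
lid2 [ 0.6103 -0.0471  0.07  ]
lid3 [ 0.5767 -0.0569  0.07  ]
blk1 [0.5232 0.1176 0.05  ]
blk2 [0.4771 0.109  0.05  ]
blk3 [0.4863 0.0587 0.05  ]
blk4 [0.5337 0.0671 0.05  ]
S knobtop [ 0.4956 -0.0386  0.117 ]
S plugtop [0.5081 0.086  0.11  ]
S hole [0.4902 0.3274 0.042 ]
```

View pics/za.png

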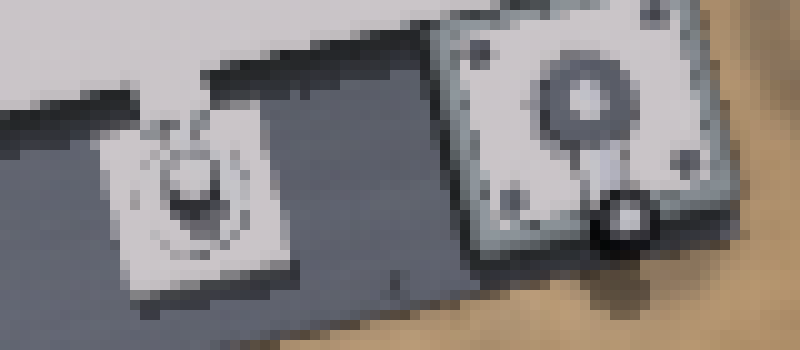

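View pics/zb.png

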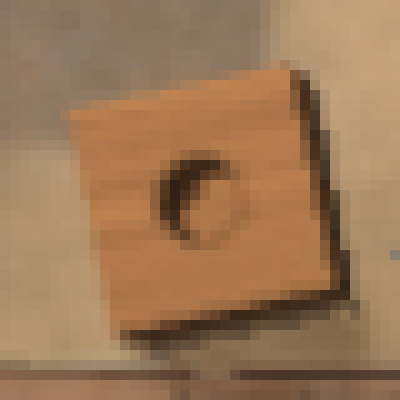

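```bash
cat >> h.py <<'E'
def rows(*targets, turn=0, wz=None):
    """world TCP targets -> normalised tool shifts"""
    s=manip.state(); R=np.array(s["eef_rot"]); p=np.array(s["tcp_pos"])
    for t in targets: print(np.round(R.T@(np.array(t)-p)/.15,3), end=' ; ')
    print("\npos",np.round(p,4),"F",np.round(s["contact_force"],2),"gap",round(s["finger_gap"],4),"t",s["clock"],"tilt",np.round(R[:2,0],4),"yang",round(np.degrees(np.arctan2(R[1,1],R[0,1])),2))
E
python3 - <<'E'
from h import *
t=cam("top"); s=cam("scene")
cs=lambda u,v:((u+.5)/4.6-.5+165,(v+.5)/4.6-.5+165)
u=cs(560,228)
for z in (.077,.085,.09,.095,.1): print(z, proj(s,[.533,-.028,z]),u)
# closest-approach of two rays for knob top, plug top, hub, hole
def tri(a,b):
    o1,r1=ray(t,*a);o2,r2=ray(s,*b); A=np.c_[r1,-r2]; k=np.linalg.lstsq(A,o2-o1,rcond=None)[0]
    return np.round((o1+k[0]*r1+o2+k[1]*r2)/2,4), np.linalg.norm(o1+k[0]*r1-o2-k[1]*r2)
print("hub",tri((293.2,199.5),u)); print("knob",tri((297.2,211.3),cs(513,200))); print("plug",tri((254.3,207.2),cs(376,119)))
for n,px,z in [("hub",(293.2,199.5),.09),("knob",(297.2,211.3),.117)]: print(n,onz(t,*px,z))
cv2.imwrite("pics/zs.png",cv2.resize(s["color"][180:230,235:320],None,fx=9,fy=9,interpolation=cv2.INTER_NEAREST))
rows([.495,-.0365,.2])
E
```

```text
0.077 [[283.93682268 216.28450791]] (286.3478260869565, 214.17391304347825)
0.085 [[284.09604252 213.39777881]] (286.3478260869565, 214.17391304347825)
0.09 [[284.19618616 211.5810423 ]] (286.3478260869565, 214.17391304347825)
0.095 [[284.29681895 209.75458572]] (286.3478260869565, 214.17391304347825)
0.1 [[284.3979439 207.918341 ]] (286.3478260869565, 214.17391304347825)
hub (array([ 0.5358, -0.0289,  0.0819]), np.float64(0.005769209292171696))
knob (array([ 0.4957, -0.0369,  0.1161]), np.float64(0.002143365770418664))
plug (array([0.5072, 0.087 , 0.1097]), np.float64(0.002672884284975476))
hub [ 0.53255926 -0.02643691  0.09      ]
knob [ 0.49481907 -0.03612556  0.117     ]
[ 0.262 -3.124 -3.01 ] ; 
pos [ 0.2345 -0.6328  0.239 ] F [-0.37  0.16  0.27] gap 0.0854 t 0.3 tilt [-0.0002  0.0005] yang -69.67
```

View pics/zs.png

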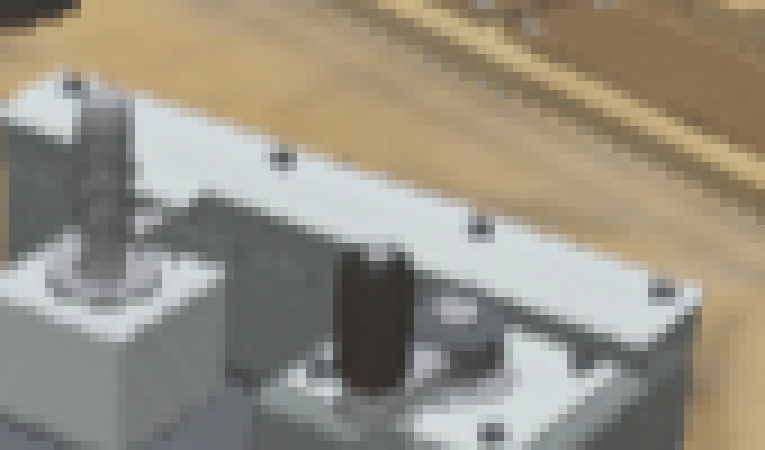

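Candidates for the plug: the grey steel one in the winder block at top px (254,207), a pink look-alike at (242,250), a red look-alike at (275,252). I choose the grey one in the block; the close crop shows it seated with the keeper nose on its flange, and the black grip is at top px (297,211), scene px (276,209).

>>> drive_tool(steps="85 0.06 -0.4 -0.38 0; 85 0.06 -0.8 -0.76 0; 85 0.06 -0.8 -0.76 0", force=40)

```text
clock: 0.68
tcp_pos: [0.3011, -0.4776, 0.2299]
eef_rot: [[0.0, 0.35, -0.937], [0.002, -0.937, -0.35], [-1.0, -0.001, -0.001]]
contact_force: [0.3, -0.7, 0.3]
finger_gap: 0.0849
```

>>> drive_tool(steps="85 0.06 -0.4 -0.38 0; 85 0.06 -0.8 -0.76 0; 85 0.06 -0.8 -0.76 0")

```text
clock: 1.05
tcp_pos: [0.3669, -0.3225, 0.2213]
eef_rot: [[0.001, 0.352, -0.936], [0.002, -0.936, -0.352], [-1.0, -0.001, -0.001]]
contact_force: [0.1, -0.7, 1.4]
finger_gap: 0.0849
```

>>> drive_tool(steps="85 0.06 -0.4 -0.38 0; 85 0.06 -0.8 -0.76 0; 85 0.06 -0.8 -0.76 0")

```text
clock: 1.42
tcp_pos: [0.4322, -0.1672, 0.2129]
eef_rot: [[0.001, 0.355, -0.935], [0.002, -0.935, -0.355], [-1.0, -0.001, -0.002]]
contact_force: [0.2, -0.5, -0.4]
finger_gap: 0.0846
```

```bash
python3 -c "
from h import *
rows([.4955,-.0368,.2],[.4955,-.0368,.101])"
```

```text
[ 0.088 -0.663 -0.703] ; [ 0.748 -0.662 -0.702] ; 
pos [ 0.4322 -0.1672  0.2129] F [ 0.2  -0.46 -0.39] gap 0.0846 t 1.425 tilt [0.0014 0.0016] yang -69.22
```

>>> drive_tool(steps="85 0.08 -0.4 -0.35 0.04; 85 0.1 -0.663 -0.703 0.087; 85 0.2 -0.663 -0.703 0.087; 85 0.2 -0.663 -0.703 0.087")

```text
clock: 1.92
tcp_pos: [0.4953, -0.0347, 0.1823]
eef_rot: [[-0.001, 0.228, -0.974], [0.003, -0.974, -0.228], [-1.0, -0.003, 0.0]]
contact_force: [-0.4, -1.3, -0.2]
finger_gap: 0.0852
```

```bash
python3 -c "
from h import *
rows([.4955,-.0368,.101])
d=cam('top');cv2.imwrite('pics/t1.png',crop(d['color'],230,180,320,240,8))
d=cam('scene');cv2.imwrite('pics/s1.png',crop(d['color'],215,150,325,240,7))"
```

```text
[0.542 0.015 0.002] ; 
pos [ 0.4953 -0.0347  0.1823] F [-0.42 -1.31 -0.24] gap 0.0852 t 1.925 tilt [-0.0007  0.0026] yang -76.79
```

View pics/s1.png

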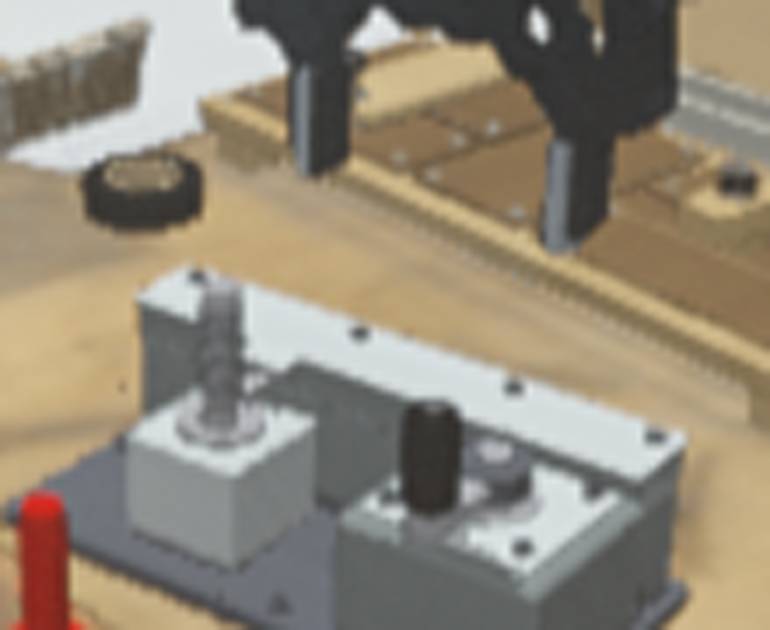

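The scene view shows the fingers straddling above the black grip (crop 432,455), with all other things untouched.

>>> drive_tool(steps="60 0.27 0.015 0.002 0; 50 0.54 0.015 0.002 0; 45 0.54 0.015 0.002 0; 38 0.54 0.015 0.002 0", force=30)

```text
clock: 2.52
tcp_pos: [0.4963, -0.0408, 0.1037]
eef_rot: [[0.003, 0.222, -0.975], [0.001, -0.975, -0.222], [-1.0, 0.0, -0.003]]
contact_force: [1.1, -0.8, -0.4]
finger_gap: 0.0379
```

```bash
python3 -c "
from h import *
rows([.4955,-.0368,.101])
d=cam('scene');cv2.imwrite('pics/s2.png',crop(d['color'],215,150,325,240,7))
d=cam('top');cv2.imwrite('pics/t2.png',crop(d['color'],230,180,320,240,8))"
```

```text
[ 0.018 -0.027 -0.   ] ; 
pos [ 0.4963 -0.0408  0.1037] F [ 1.12 -0.81 -0.37] gap 0.0379 t 2.525 tilt [0.0031 0.0005] yang -77.19
```

View pics/s2.png

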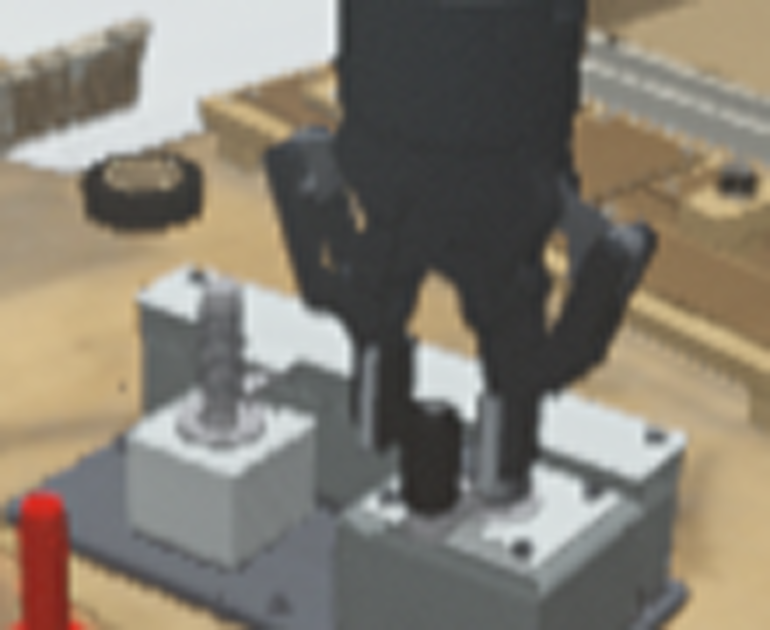

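```bash
python3 -c "
from h import *
d=cam('scene')
f=lambda P:np.round((proj(d,P)-[215,150]+.5)*7-.5)
print(f([[.4963,-.0408,.0957],[.4955,-.0368,.0957],[.4955,-.0368,.117],[.4955,-.0368,.079]]))
y=np.array([.222,-.975,0])
print(f([np.array([.4963,-.0408,.0957])+k*y for k in (-.019,.019)]))"
```

```text
[[435. 468.]
 [425. 464.]
 [427. 408.]
 [423. 508.]]
[[387. 450.]
 [483. 487.]]
```

View pics/t2.png

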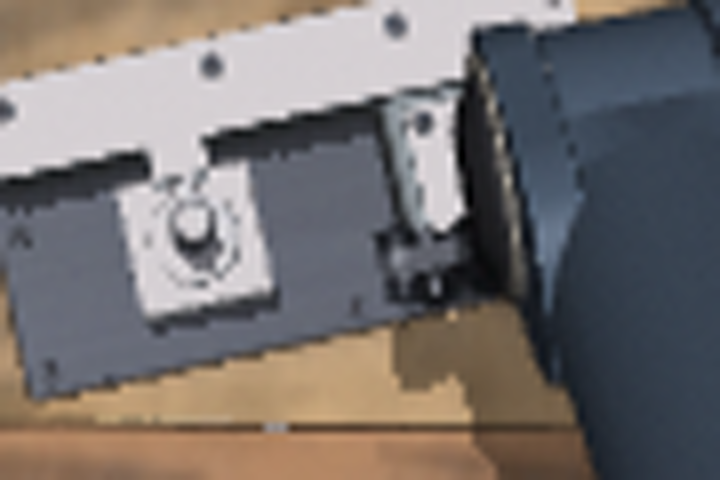

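>>> drive_tool(steps="30 0.025 -0.02 0 0; 24 0.025 -0.02 0 0; 18 0.025 -0.02 0 0; 10 0.025 -0.02 0 0; 10 0.025 -0.02 0 0", force=30)

```text
clock: 3.3
tcp_pos: [0.4961, -0.0373, 0.1005]
eef_rot: [[0.004, 0.223, -0.975], [0.0, -0.975, -0.223], [-1.0, 0.001, -0.004]]
contact_force: [-0.7, -1.1, 4.3]
finger_gap: 0.019
```

```bash
python3 -c "
from h import *
rows([.4955,-.0368,.101])"
```

```text
[-0.003 -0.004  0.003] ; 
pos [ 0.4961 -0.0373  0.1005] F [-0.75 -1.1   4.28] gap 0.019 t 3.3 tilt [0.0045 0.0004] yang -77.13
```

```bash
cat >> h.py <<'E'
import sys,json
def wind(step,n,c=(.5345,-.0285),r=.04,z=.1005,log=True):
    s=manip.state(); p=np.array(s["tcp_pos"]); F=np.array(s["contact_force"])
    d=p[:2]-c; a=np.arctan2(d[1],d[0]); rr=np.hypot(*d)
    er=d/rr; et=np.array([er[1],-er[0]])  # clockwise
    print("ang %.1f r %.4f Frad %.2f Ftan(cw) %.2f Fz %.2f gap %.4f"%(np.degrees(a)%360,rr,F[:2]@er,F[:2]@et,F[2],s["finger_gap"]))
    with open("log.txt","a") as f: f.write("%.5f %.5f %.3f %.3f %.2f\n"%(p[0],p[1],F[0],F[1],s["clock"]))
    T=[]
    for i in range(1,n+1):
        b=a-np.radians(step*i/n); T.append([c[0]+r*np.cos(b),c[1]+r*np.sin(b),z])
    rows(*T)
E
python3 -c "
from h import *
wind(30,4)"
```

```text
ang 192.9 r 0.0394 Frad 0.97 Ftan(cw) -0.90 Fz 4.28 gap 0.0190
[ 0.    -0.035  0.002] ; [ 0.    -0.069 -0.005] ; [ 0.    -0.102 -0.016] ; [ 0.    -0.133 -0.031] ; 
pos [ 0.4961 -0.0373  0.1005] F [-0.75 -1.1   4.28] gap 0.019 t 3.3 tilt [0.0045 0.0004] yang -77.13
```

>>> drive_tool(steps="10 0 -0.035 0.001 0; 10 0 -0.069 -0.005 0; 10 0 -0.102 -0.016 0; 10 0 -0.133 -0.031 0", force=40)

```text
clock: 3.8
tcp_pos: [0.4958, -0.0184, 0.1005]
eef_rot: [[0.003, 0.222, -0.975], [-0.002, -0.975, -0.222], [-1.0, 0.003, -0.002]]
contact_force: [-1.5, -7.9, 5.4]
finger_gap: 0.0186
```

```bash
python3 -c "
from h import *
wind(40,5)"
```

```text
ang 165.4 r 0.0400 Frad -0.52 Ftan(cw) -8.00 Fz 5.42 gap 0.0186
[ 0.    -0.032 -0.02 ] ; [ 0.    -0.06  -0.043] ; [ 0.    -0.086 -0.071] ; [ 0.    -0.107 -0.101] ; [ 0.    -0.123 -0.135] ; 
pos [ 0.4958 -0.0184  0.1005] F [-1.52 -7.87  5.42] gap 0.0186 t 3.8 tilt [ 0.003  -0.0023] yang -77.18
```

>>> drive_tool(steps="10 0 -0.032 -0.02 0; 10 0 -0.06 -0.043 0; 10 0 -0.086 -0.071 0; 10 0 -0.107 -0.101 0; 10 0 -0.123 -0.135 0")

```text
clock: 4.42
tcp_pos: [0.5078, 0.0022, 0.1003]
eef_rot: [[-0.006, 0.221, -0.975], [-0.006, -0.975, -0.221], [-1.0, 0.005, 0.007]]
contact_force: [-9.8, -6.2, 13.4]
finger_gap: 0.0187
```

```bash
python3 -c "
from h import *
wind(40,5)"
```

```text
ang 131.1 r 0.0407 Frad 1.76 Ftan(cw) -11.51 Fz 13.41 gap 0.0187
[-0.001 -0.011 -0.036] ; [-0.002 -0.022 -0.072] ; [-0.002 -0.027 -0.109] ; [-0.002 -0.027 -0.146] ; [-0.003 -0.022 -0.183] ; 
pos [0.5078 0.0022 0.1003] F [-9.83 -6.24 13.41] gap 0.0187 t 4.425 tilt [-0.0057 -0.0063] yang -77.25
```

>>> drive_tool(steps="10 -0.01 -0.011 -0.036 0; 10 -0.01 -0.022 -0.072 0; 10 -0.01 -0.027 -0.109 0")

```text
clock: 4.8
tcp_pos: [0.5176, 0.0088, 0.1004]
eef_rot: [[-0.018, 0.22, -0.975], [-0.009, -0.975, -0.22], [-1.0, 0.005, 0.019]]
contact_force: [-11.0, -3.9, 9.1]
finger_gap: 0.0183
```

```bash
python3 -c "
from h import *
wind(40,5,z=.102)"
```

```text
ang 114.4 r 0.0409 Frad 1.00 Ftan(cw) -11.59 Fz 9.10 gap 0.0183
[-0.011  0.001 -0.038] ; [-0.012  0.001 -0.075] ; [-0.013  0.007 -0.112] ; [-0.013  0.017 -0.148] ; [-0.014  0.032 -0.182] ; 
pos [0.5176 0.0088 0.1004] F [-10.97  -3.87   9.1 ] gap 0.0183 t 4.8 tilt [-0.0178 -0.0091] yang -77.29
```

```bash
python3 -c "
from h import *
wind(52,7,z=.1012)"
```

```text
ang 114.4 r 0.0409 Frad 1.00 Ftan(cw) -11.59 Fz 9.10 gap 0.0183
[-0.006  0.001 -0.035] ; [-0.006  0.001 -0.07 ] ; [-0.007  0.005 -0.104] ; [-0.008  0.014 -0.138] ; [-0.008  0.026 -0.17 ] ; [-0.009  0.043 -0.2  ] ; [-0.009  0.064 -0.228] ; 
pos [0.5176 0.0088 0.1004] F [-10.97  -3.87   9.1 ] gap 0.0183 t 4.8 tilt [-0.0178 -0.0091] yang -77.29
```

>>> drive_tool(steps="10 -0.006 -0.002 -0.035 0; 10 -0.006 -0.002 -0.07 0; 10 -0.007 0.004 -0.104 0; 10 -0.008 0.013 -0.138 0; 10 -0.008 0.026 -0.17 0; 10 -0.009 0.043 -0.2 0; 10 -0.009 0.064 -0.228 0")

```text
clock: 5.68
tcp_pos: [0.5485, 0.0105, 0.1004]
eef_rot: [[-0.028, 0.222, -0.975], [-0.006, -0.975, -0.222], [-1.0, -0.0, 0.028]]
contact_force: [-10.5, 4.0, 8.2]
finger_gap: 0.0187
```

```bash
python3 -c "
from h import *
wind(52,7,z=.1012)"
```

```text
ang 70.2 r 0.0414 Frad 0.26 Ftan(cw) -11.22 Fz 8.16 gap 0.0187
[-0.006  0.029 -0.022] ; [-0.007  0.052 -0.047] ; [-0.007  0.079 -0.069] ; [-0.008  0.109 -0.087] ; [-0.008  0.14  -0.101] ; [-0.009  0.174 -0.111] ; [-0.009  0.208 -0.116] ; 
pos [0.5485 0.0105 0.1004] F [-10.47   4.03   8.16] gap 0.0187 t 5.675 tilt [-0.0277 -0.0063] yang -77.18
```

>>> drive_tool(steps="10 -0.006 0.026 -0.025 0; 10 -0.007 0.049 -0.05 0; 10 -0.007 0.076 -0.073 0; 10 -0.008 0.105 -0.091 0; 10 -0.008 0.137 -0.105 0; 10 -0.009 0.171 -0.114 0; 10 -0.009 0.205 -0.119 0")

```text
clock: 6.55
tcp_pos: [0.5703, -0.0085, 0.1005]
eef_rot: [[-0.032, 0.226, -0.974], [0.002, -0.974, -0.226], [-0.999, -0.009, 0.031]]
contact_force: [-4.5, 9.1, 2.6]
finger_gap: 0.0185
```

```bash
python3 -c "
from h import *
wind(52,7,z=.1012,c=(.5345,-.0275))
L=np.loadtxt('log.txt')[:,:2]; A=np.c_[2*L,np.ones(len(L))]; q=np.linalg.lstsq(A,(L**2).sum(1),rcond=None)[0]; print(q[:2],np.sqrt(q[2]+q[:2]@q[:2]))"
```

```text
ang 28.0 r 0.0406 Frad 0.34 Ftan(cw) -10.18 Fz 2.62 gap 0.0185
[-0.005  0.035 -0.003] ; [-0.005  0.069 -0.005] ; [-0.005  0.104 -0.003] ; [-0.006  0.138  0.004] ; [-0.006  0.17   0.015] ; [-0.005  0.201  0.03 ] ; [-0.005  0.23   0.049] ; 
pos [ 0.5703 -0.0085  0.1005] F [-4.48  9.14  2.62] gap 0.0185 t 6.55 tilt [-0.0324  0.0015] yang -76.94
[ 0.5349514  -0.02733177] 0.04011265570182838
```

Circle fit: centre (0.535, -0.0273), r 40.1 mm. Continuing.

>>> drive_tool(steps="10 -0.003 0.035 -0.004 0; 10 -0.003 0.069 -0.006 0; 10 -0.003 0.104 -0.004 0; 10 -0.004 0.138 0.003 0; 10 -0.004 0.17 0.014 0; 10 -0.003 0.201 0.029 0; 10 -0.003 0.23 0.048 0")

```text
clock: 7.42
tcp_pos: [0.5737, -0.036, 0.1009]
eef_rot: [[-0.026, 0.231, -0.973], [0.011, -0.973, -0.231], [-1.0, -0.016, 0.023]]
contact_force: [4.3, 10.7, -5.5]
finger_gap: 0.0188
```

```bash
python3 -c "
from h import *
wind(52,7,z=.1008,c=(.535,-.0273))"
```

```text
ang 347.4 r 0.0396 Frad 1.86 Ftan(cw) -11.36 Fz -5.53 gap 0.0188
[0.    0.031 0.015] ; [0.    0.059 0.036] ; [0.001 0.083 0.06 ] ; [0.001 0.104 0.087] ; [0.001 0.122 0.117] ; [0.002 0.136 0.149] ; [0.002 0.145 0.182] ; 
pos [ 0.5737 -0.036   0.1009] F [ 4.3  10.68 -5.53] gap 0.0188 t 7.425 tilt [-0.0259  0.0108] yang -76.65
```

>>> drive_tool(steps="10 0.002 0.031 0.015 0; 10 0.002 0.059 0.036 0; 10 0.003 0.083 0.06 0; 10 0.003 0.104 0.087 0; 10 0.003 0.122 0.117 0; 10 0.004 0.136 0.149 0; 10 0.004 0.145 0.182 0")

```text
clock: 8.3
tcp_pos: [0.5577, -0.0599, 0.101]
eef_rot: [[-0.013, 0.234, -0.972], [0.015, -0.972, -0.234], [-1.0, -0.018, 0.009]]
contact_force: [11.8, 3.2, -7.9]
finger_gap: 0.0185
```

```bash
python3 -c "
from h import *
wind(52,7,z=.1008,c=(.535,-.0273))"
```

```text
ang 304.8 r 0.0397 Frad 4.09 Ftan(cw) -11.48 Fz -7.86 gap 0.0185
[0.001 0.012 0.032] ; [0.002 0.018 0.066] ; [0.002 0.02  0.101] ; [0.002 0.017 0.135] ; [0.003 0.01  0.169] ; [ 0.003 -0.002  0.201] ; [ 0.004 -0.017  0.232] ; 
pos [ 0.5577 -0.0599  0.101 ] F [11.76  3.2  -7.86] gap 0.0185 t 8.3 tilt [-0.0128  0.0151] yang -76.46
```

>>> drive_tool(steps="10 0.002 0.014 0.031 0; 10 0.003 0.021 0.065 0; 10 0.003 0.023 0.1 0; 10 0.003 0.02 0.135 0; 10 0.004 0.013 0.17 0; 10 0.004 0.001 0.203 0; 10 0.005 -0.015 0.234 0")

```text
clock: 9.18
tcp_pos: [0.5279, -0.0666, 0.101]
eef_rot: [[-0.001, 0.235, -0.972], [0.014, -0.972, -0.235], [-1.0, -0.014, -0.002]]
contact_force: [10.9, -4.5, -8.0]
finger_gap: 0.0188
```

```bash
python3 -c "
from h import *
wind(52,7,z=.1008,c=(.535,-.0273))
L=np.loadtxt('log.txt')[:,:2]; A=np.c_[2*L,np.ones(len(L))]; q=np.linalg.lstsq(A,(L**2).sum(1),rcond=None)[0]; print(q[:2],np.sqrt(q[2]+q[:2]@q[:2]))"
```

```text
ang 259.8 r 0.0399 Frad 2.46 Ftan(cw) -11.53 Fz -8.01 gap 0.0188
[ 0.001 -0.015  0.031] ; [ 0.001 -0.035  0.059] ; [ 0.002 -0.058  0.085] ; [ 0.002 -0.085  0.107] ; [ 0.002 -0.114  0.126] ; [ 0.003 -0.145  0.141] ; [ 0.003 -0.178  0.151] ; 
pos [ 0.5279 -0.0666  0.101 ] F [10.91 -4.46 -8.01] gap 0.0188 t 9.175 tilt [-0.0015  0.0144] yang -76.42
[ 0.53483613 -0.02716652] 0.03996303838250564
```

>>> drive_tool(steps="10 0.002 -0.014 0.032 0; 10 0.002 -0.034 0.06 0; 10 0.003 -0.057 0.086 0; 10 0.003 -0.084 0.109 0; 10 0.003 -0.113 0.128 0; 10 0.004 -0.145 0.143 0; 10 0.004 -0.178 0.153 0")

```text
clock: 10.05
tcp_pos: [0.5016, -0.0493, 0.1008]
eef_rot: [[0.003, 0.233, -0.972], [0.011, -0.972, -0.233], [-1.0, -0.009, -0.006]]
contact_force: [5.7, -9.9, -2.4]
finger_gap: 0.0186
```

```bash
python3 -c "
from h import *
wind(52,7,z=.1008,c=(.535,-.0273))"
```

```text
ang 213.3 r 0.0400 Frad 0.73 Ftan(cw) -11.41 Fz -2.35 gap 0.0186
[ 0.    -0.033  0.01 ] ; [ 0.001 -0.067  0.015] ; [ 0.001 -0.102  0.016] ; [ 0.001 -0.136  0.012] ; [ 0.002 -0.17   0.004] ; [ 0.002 -0.202 -0.009] ; [ 0.003 -0.232 -0.025] ; 
pos [ 0.5016 -0.0493  0.1008] F [ 5.66 -9.93 -2.35] gap 0.0186 t 10.05 tilt [0.0034 0.0105] yang -76.52
```

>>> drive_tool(steps="10 0 -0.033 0.01 0; 10 0.001 -0.067 0.015 0; 10 0.001 -0.102 0.016 0; 10 0.001 -0.136 0.012 0; 10 0.002 -0.17 0.004 0; 10 0.002 -0.202 -0.009 0; 10 0.003 -0.232 -0.025 0")

```text
clock: 10.92
tcp_pos: [0.496, -0.0179, 0.1006]
eef_rot: [[0.0, 0.231, -0.973], [0.006, -0.973, -0.231], [-1.0, -0.005, -0.002]]
contact_force: [-3.5, -9.3, 7.2]
finger_gap: 0.0187
```

```bash
python3 -c "
from h import *
wind(52,7,z=.1008,c=(.535,-.0273))"
```

```text
ang 166.4 r 0.0401 Frad 1.17 Ftan(cw) -9.88 Fz 7.18 gap 0.0187
[-0.001 -0.029 -0.018] ; [-0.001 -0.057 -0.04 ] ; [-0.001 -0.081 -0.064] ; [-0.001 -0.102 -0.092] ; [-0.001 -0.119 -0.122] ; [-0.001 -0.132 -0.154] ; [-0.001 -0.141 -0.187] ; 
pos [ 0.496  -0.0179  0.1006] F [-3.45 -9.33  7.18] gap 0.0187 t 10.925 tilt [0.0004 0.0056] yang -76.62
```

>>> drive_tool(steps="10 -0.003 -0.029 -0.018 0; 10 -0.003 -0.057 -0.04 0; 10 -0.003 -0.081 -0.064 0; 10 -0.003 -0.102 -0.092 0; 10 -0.003 -0.119 -0.122 0; 10 -0.003 -0.132 -0.154 0; 10 -0.003 -0.141 -0.187 0")

```text
clock: 11.8
tcp_pos: [0.5158, 0.008, 0.1005]
eef_rot: [[-0.006, 0.231, -0.973], [0.003, -0.973, -0.231], [-1.0, -0.004, 0.005]]
contact_force: [-5.2, -5.1, 5.3]
finger_gap: 0.0183
```

```bash
python3 -c "
from h import *
wind(52,7,z=.1008,c=(.535,-.0273))"
```

```text
ang 118.5 r 0.0402 Frad -2.01 Ftan(cw) -7.03 Fz 5.33 gap 0.0183
[-0.002 -0.005 -0.034] ; [-0.002 -0.008 -0.069] ; [-0.002 -0.006 -0.103] ; [-0.003  0.001 -0.137] ; [-0.003  0.011 -0.17 ] ; [-0.003  0.026 -0.201] ; [-0.003  0.045 -0.23 ] ; 
pos [0.5158 0.008  0.1005] F [-5.22 -5.12  5.33] gap 0.0183 t 11.8 tilt [-0.0058  0.003 ] yang -76.65
```

>>> drive_tool(steps="10 -0.002 0 0 0")

```text
clock: 11.92
tcp_pos: [0.5144, 0.0073, 0.1005]
eef_rot: [[-0.009, 0.231, -0.973], [0.001, -0.973, -0.231], [-1.0, -0.003, 0.009]]
contact_force: [-2.1, -5.0, 6.1]
finger_gap: 0.0186
```

```bash
python3 -c "
from h import *
wind(20,3,z=.1008,c=(.535,-.0273))"
```

```text
ang 120.8 r 0.0403 Frad -3.23 Ftan(cw) -4.34 Fz 6.10 gap 0.0186
[-0.002 -0.006 -0.031] ; [-0.003 -0.01  -0.061] ; [-0.003 -0.01  -0.092] ; 
pos [0.5144 0.0073 0.1005] F [-2.08 -4.99  6.1 ] gap 0.0186 t 11.925 tilt [-0.0095  0.0011] yang -76.65
```

>>> drive_tool(steps="10 -0.002 -0.006 -0.031 0; 10 -0.003 -0.01 -0.061 0; 10 -0.003 -0.01 -0.092 0")

```text
clock: 12.3
tcp_pos: [0.5276, 0.0122, 0.1007]
eef_rot: [[-0.01, 0.231, -0.973], [0.001, -0.973, -0.231], [-1.0, -0.003, 0.009]]
contact_force: [-0.1, -2.1, 1.6]
finger_gap: 0.0186
```

```bash
python3 -c "
from h import *
wind(25,4,z=.1008,c=(.535,-.0273))"
```

```text
ang 100.6 r 0.0402 Frad -2.02 Ftan(cw) -0.48 Fz 1.55 gap 0.0186
[-0.001  0.004 -0.029] ; [-0.002  0.01  -0.057] ; [-0.002  0.02  -0.085] ; [-0.002  0.032 -0.111] ; 
pos [0.5276 0.0122 0.1007] F [-0.1  -2.07  1.55] gap 0.0186 t 12.3 tilt [-0.0097  0.0011] yang -76.63
```

Drag fell from 11 N to 0.5 N at about 1.25 turns; stop and release.

>>> drive_tool(steps="30 0 0 0 0; 40 0 0 0 0; 45 -0.2 0 0 0; 60 -0.6 0 0 0; 60 -0.6 0 0 0")

```text
clock: 12.92
tcp_pos: [0.5314, 0.0132, 0.195]
eef_rot: [[-0.0, 0.231, -0.973], [0.002, -0.973, -0.231], [-1.0, -0.002, -0.0]]
contact_force: [-0.0, 0.7, 0.4]
finger_gap: 0.06
```

```bash
python3 -c "
from h import *
rows([.507,.0875,.19])
d=cam('scene');cv2.imwrite('pics/s3.png',crop(d['color'],215,150,325,240,7))
d=cam('top');cv2.imwrite('pics/t3.png',crop(d['color'],230,180,320,240,8))"
```

```text
[ 0.035 -0.52   0.043] ; 
pos [0.5314 0.0132 0.195 ] F [-0.01  0.67  0.41] gap 0.06 t 12.925 tilt [-0.0003  0.0019] yang -76.61
```

View pics/s3.png

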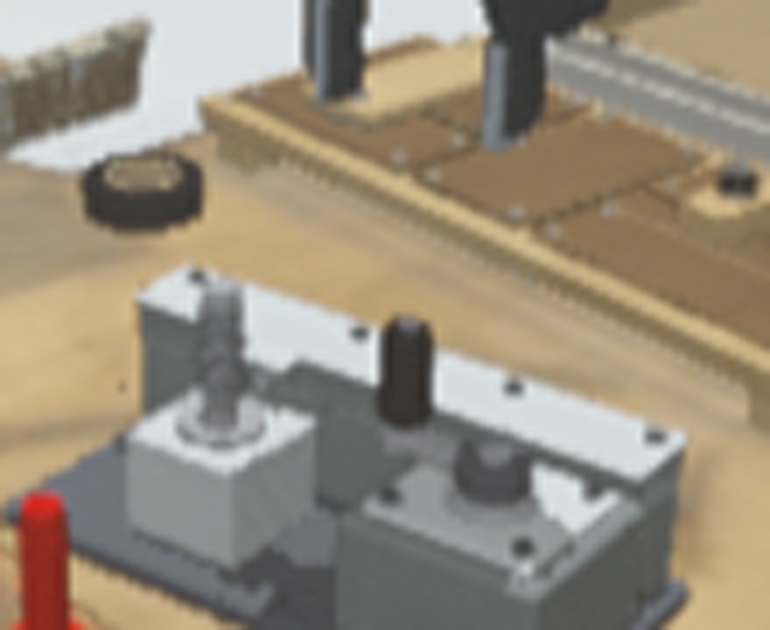

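View pics/t3.png

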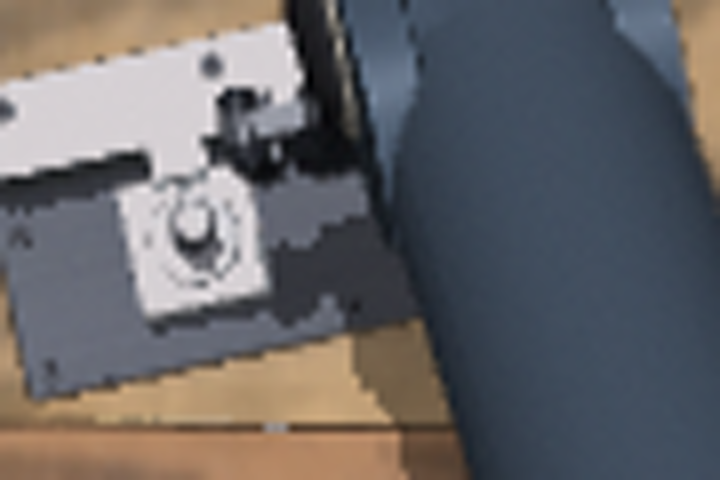

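The grip now stands near the channel (scene crop 405,370), the light keeper nose beside the plug is no longer seen at (265,375), so it looks retracted; the plug is still upright at scene crop (222,350).

Run:
```python
from h import *
s=cam('scene'); t=cam('top')
for n,d,a in (("s",s,(235,182,262,222)),("t",t,(242,198,268,222))):
    x0,y0,x1,y1=a; c=crop(d["color"],*a,14)
    for P,col in (((.5072,.0875),(0,0,255)),((.508,.0897),(0,255,0))):
        for z in (.055,.110):
            th=np.linspace(0,6.28,40); r=.0083 if z>.1 else .017
            q=((proj(d,np.c_[P[0]+r*np.cos(th),P[1]+r*np.sin(th),0*th+z])-[x0,y0]+.5)*14-.5).astype(int)
            cv2.polylines(c,[q],True,col,1)
    cv2.imwrite(f"pics/ov{n}.png",c)
```

```text
(no output)
```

View pics/ovs.png

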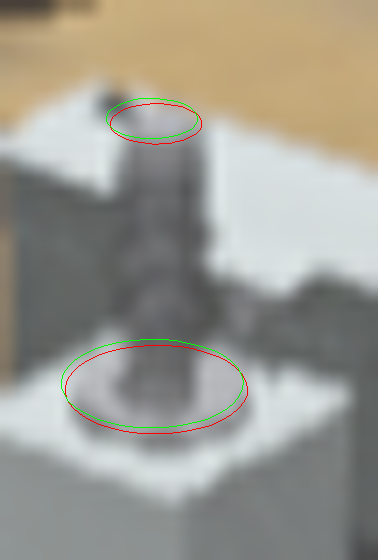

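View pics/ovt.png

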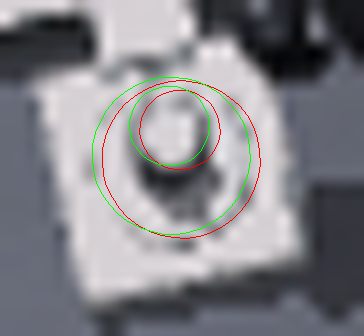

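>>> drive_tool(steps="50 0.02 -0.25 0.02 0; 45 0.03 -0.522 0.042 0; 45 0.03 -0.522 0.042 0; 45 0.2 -0.522 0.042 0; 45 0.2 -0.522 0.042 0", force=20)

```text
clock: 13.75
tcp_pos: [0.5011, 0.0855, 0.1575]
eef_rot: [[-0.018, 0.231, -0.973], [-0.0, -0.973, -0.231], [-1.0, -0.004, 0.018]]
contact_force: [0.1, -0.4, -1.1]
finger_gap: 0.0449
```

```bash
python3 -c "
from h import *
rows([.507,.088,.088])
d=cam('scene');cv2.imwrite('pics/s4.png',crop(d['color'],215,150,325,240,7))
f=lambda P:np.round((proj(d,P)-[215,150]+.5)*7-.5)
p=manip.state()['tcp_pos'];R=manip.state()['eef_rot']
print(f([p+.005*R[:,0]+k*R[:,1] for k in (-.0225,0,.0225)]))"
```

```text
[ 0.462 -0.005 -0.05 ] ; 
pos [0.5011 0.0855 0.1575] F [ 0.15 -0.42 -1.05] gap 0.0449 t 13.75 tilt [-0.0181 -0.0002] yang -76.67
[[160. 164.]
 [209. 180.]
 [260. 197.]]
```

View pics/s4.png

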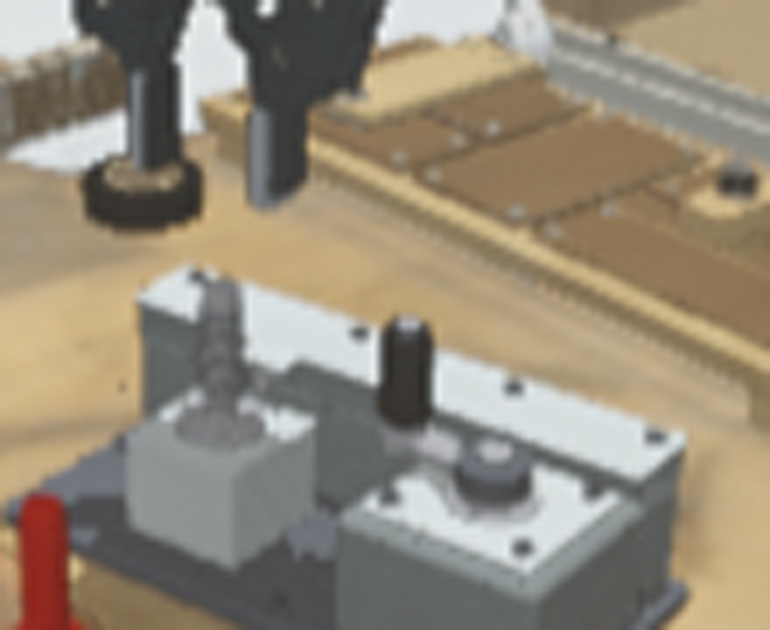

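>>> drive_tool(steps="45 0.08 -0.005 -0.045 0; 45 0.08 -0.005 -0.045 0; 45 0.08 -0.005 -0.045 0")

```text
clock: 14.18
tcp_pos: [0.5085, 0.0882, 0.1466]
eef_rot: [[-0.016, 0.23, -0.973], [0.001, -0.973, -0.23], [-1.0, -0.004, 0.015]]
contact_force: [0.3, 0.9, 0.6]
finger_gap: 0.0451
```

```bash
python3 -c "
from h import *
rows([.507,.088,.088])"
```

```text
[0.391 0.    0.004] ; 
pos [0.5085 0.0882 0.1466] F [0.31 0.85 0.56] gap 0.0451 t 14.175 tilt [-0.0156  0.0005] yang -76.68
```

>>> drive_tool(steps="45 0.15 0 0.002 0; 45 0.3 0 0.004 0; 45 0.39 0 0.004 0; 45 0.39 0 0.004 0; 36 0.39 0 0.004 0; 30 0.39 0 0.004 0")

```text
clock: 14.92
tcp_pos: [0.5076, 0.0883, 0.0889]
eef_rot: [[-0.014, 0.23, -0.973], [0.001, -0.973, -0.23], [-1.0, -0.004, 0.013]]
contact_force: [-0.1, 0.3, 0.5]
finger_gap: 0.0298
```

```bash
python3 -c "
from h import *
rows([.507,.088,.088])
d=cam('scene');cv2.imwrite('pics/s5.png',crop(d['color'],215,150,325,240,7))
d=cam('top');cv2.imwrite('pics/t5.png',crop(d['color'],230,180,320,240,8))"
```

```text
[0.006 0.001 0.004] ; 
pos [0.5076 0.0883 0.0889] F [-0.07  0.27  0.49] gap 0.0298 t 14.925 tilt [-0.014   0.0009] yang -76.69
```

View pics/s5.png

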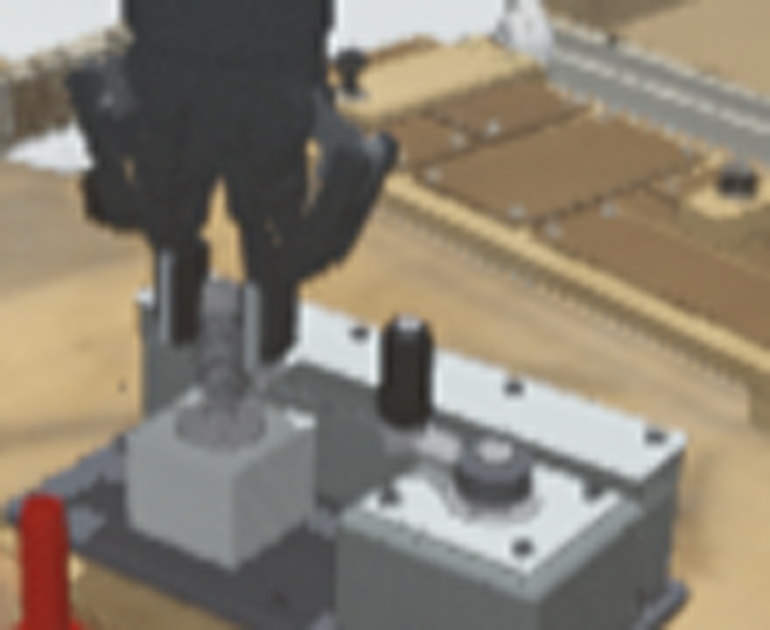

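View pics/t5.png

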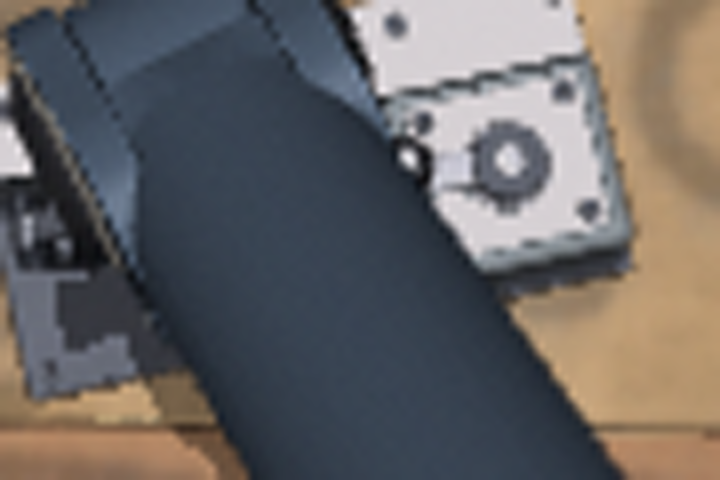

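>>> drive_tool(steps="24 0.003 0 0.004 0; 20 0.003 0 0.004 0; 18 0.003 0 0.004 0")

```text
clock: 15.4
tcp_pos: [0.5067, 0.0883, 0.0884]
eef_rot: [[-0.014, 0.23, -0.973], [0.001, -0.973, -0.231], [-1.0, -0.004, 0.014]]
contact_force: [-0.2, 0.3, 0.2]
finger_gap: 0.0182
```

>>> drive_tool(steps="16.5 0 0 0 0; 15 0 0 0 0; 12 0 0 0 0", force=20)

```text
clock: 15.78
tcp_pos: [0.5067, 0.0886, 0.0884]
eef_rot: [[-0.014, 0.231, -0.973], [0.001, -0.973, -0.231], [-1.0, -0.005, 0.014]]
contact_force: [0.0, 1.2, 1.2]
finger_gap: 0.0157
```

```bash
python3 -c "
from h import *
rows([.507,.088,.12])
d=cam('scene');cv2.imwrite('pics/s6.png',crop(d['color'],215,150,325,240,7))"
```

```text
[-0.211  0.003  0.002] ; 
pos [0.5067 0.0886 0.0884] F [0.02 1.24 1.23] gap 0.0157 t 15.775 tilt [-0.0142  0.0014] yang -76.67
```

View pics/s6.png

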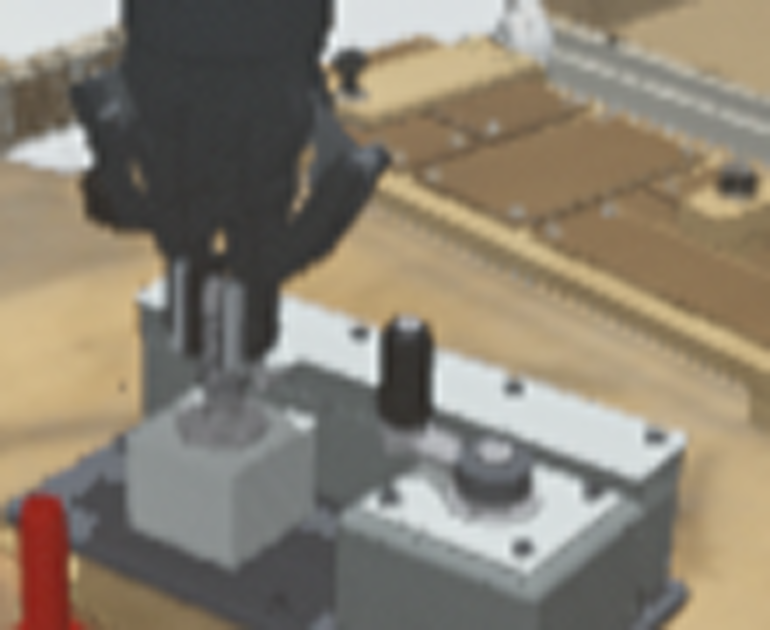

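Both pads are closed on the grip (gap 15.7 mm) with hardly any side force; test lift by 3 mm.

>>> drive_tool(steps="12 0 0 0 0; 12 -0.01 0 0 0; 12 -0.02 0 0 0; 12 -0.02 0 0 0", force=35)

```text
clock: 16.32
tcp_pos: [0.5067, 0.0883, 0.0913]
eef_rot: [[-0.014, 0.23, -0.973], [0.001, -0.973, -0.23], [-1.0, -0.004, 0.014]]
contact_force: [0.5, 0.7, -2.3]
finger_gap: 0.0155
```

```bash
python3 -c "
from h import *
rows([.507,.0883,.12])"
```

```text
[-0.191 -0.     0.001] ; 
pos [0.5067 0.0883 0.0913] F [ 0.45  0.68 -2.32] gap 0.0155 t 16.325 tilt [-0.0144  0.0012] yang -76.68
```

>>> drive_tool(steps="12 -0.03 0 0 0; 12 -0.06 0 0.001 0; 12 -0.09 0 0.001 0; 12 -0.12 0 0.001 0")

```text
clock: 16.82
tcp_pos: [0.5069, 0.0883, 0.1098]
eef_rot: [[-0.014, 0.23, -0.973], [0.001, -0.973, -0.23], [-1.0, -0.004, 0.013]]
contact_force: [-0.2, 0.3, -2.7]
finger_gap: 0.0154
```

>>> drive_tool(steps="12 -0.06 0 0 0; 12 -0.12 0 0.001 0; 12 -0.2 0 0.002 0; 12 -0.3 0 0.003 0; 12 -0.4 0 0.004 0; 12 -0.4 0 0.004 0")

```text
clock: 17.58
tcp_pos: [0.5082, 0.0883, 0.1715]
eef_rot: [[-0.011, 0.23, -0.973], [0.002, -0.973, -0.23], [-1.0, -0.004, 0.01]]
contact_force: [0.4, 0.3, -1.2]
finger_gap: 0.0155
```

```bash
python3 -c "
from h import *
rows([.489,.3287,.165])
d=cam('scene');cv2.imwrite('pics/s7.png',crop(d['color'],195,130,325,240,6))
t=cam('top');cv2.imwrite('pics/t7.png',crop(t['color'],155,180,315,240,5))"
```

```text
[ 0.047 -1.589 -0.245] ; 
pos [0.5082 0.0883 0.1715] F [ 0.41  0.32 -1.23] gap 0.0155 t 17.575 tilt [-0.0107  0.0017] yang -76.69
```

View pics/s7.png

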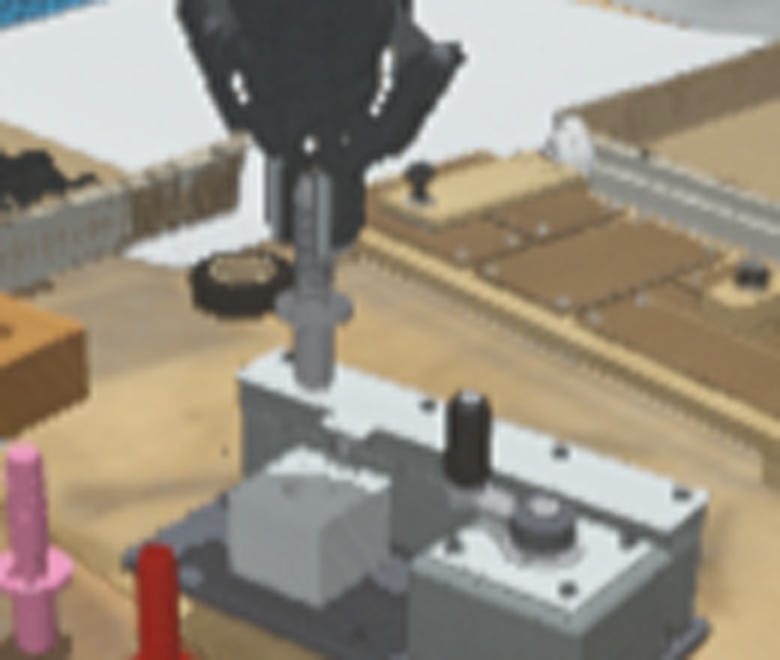

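The plug hangs clear of the winder, upright in the jaws (spigot end at crop 315,385); keeper nose retracted. Carrying to the stand.

>>> drive_tool(steps="12 0 -0.25 -0.04 0; 12 0 -0.55 -0.08 0; 12 0 -0.8 -0.123 0; 12 0 -0.8 -0.123 0")

```text
clock: 18.18
tcp_pos: [0.496, 0.2128, 0.1696]
eef_rot: [[-0.015, 0.236, -0.972], [0.003, -0.972, -0.236], [-1.0, -0.006, 0.014]]
contact_force: [-0.8, -0.4, -2.1]
finger_gap: 0.0157
```

>>> drive_tool(steps="12 0 -0.25 -0.04 0; 12 0 -0.5 -0.08 0; 12 0 -0.7 -0.11 0; 12 0 -0.78 -0.12 0; 12 0 -0.78 -0.12 0; 12 0 -0.78 -0.12 0")

```text
clock: 18.92
tcp_pos: [0.4864, 0.3286, 0.1697]
eef_rot: [[-0.016, 0.234, -0.972], [0.001, -0.972, -0.234], [-1.0, -0.005, 0.015]]
contact_force: [-0.4, 0.3, -1.7]
finger_gap: 0.0155
```

```bash
python3 -c "
from h import *
rows([.489,.3287,.165])
d=cam('scene');cv2.imwrite('pics/s8.png',crop(d['color'],155,110,265,220,6))
t=cam('top');cv2.imwrite('pics/t8.png',crop(t['color'],145,180,225,240,8))
print((proj(d,[.489,.3287,.042])-[155,110]+.5)*6)
"
```

```text
[ 0.031  0.003 -0.017] ; 
pos [0.4864 0.3286 0.1697] F [-0.42  0.3  -1.66] gap 0.0155 t 18.925 tilt [-0.0157  0.001 ] yang -76.45
[[224.24525769 451.69045177]]
```

View pics/s8.png

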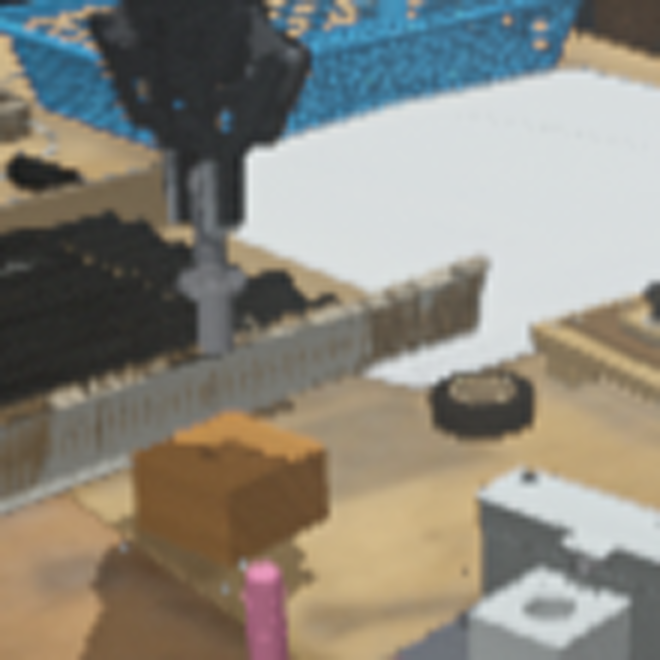

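View pics/t8.png

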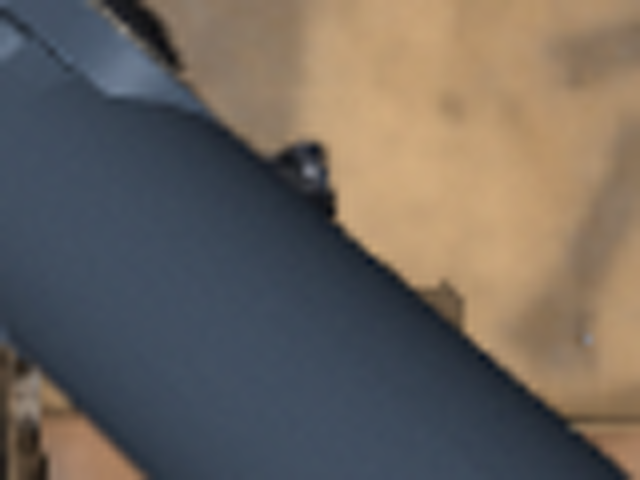

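```bash
python3 -c "
from h import *
s=cam('scene');p=manip.state()['tcp_pos']
f=lambda P:np.round((proj(s,P)-[155,110]+.5)*6-.5,1)
for dx,dy in ((0,0),(.005,0),(0,.005)):
  print(f([[p[0]+dx,p[1]+dy,p[2]+z] for z in (.0216,-.0334,-.0724)]))
"
python3 -c "
import cv2
a=cv2.imread('pics/s8.png');cv2.imwrite('pics/s8b.png',cv2.resize(a[140:380,140:300],None,fx=2.4,fy=2.4))"
```

```text
[[197.  168.1]
 [205.2 276.6]
 [210.9 350.6]]
[[206.2 166.1]
 [214.2 274.4]
 [219.6 348.2]]
[[191.7 165.5]
 [200.  273.8]
 [205.7 347.6]]
```

View pics/s8b.png

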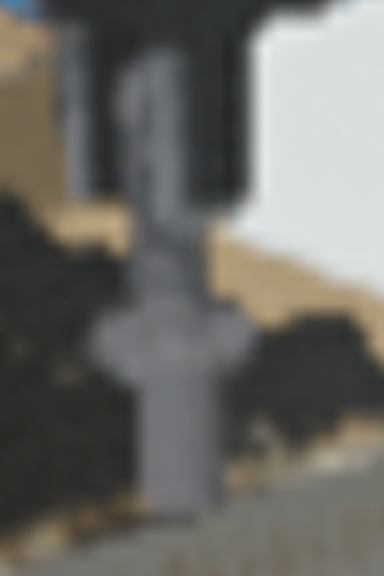

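>>> drive_tool(steps="12 0.05 0.003 -0.015 0; 12 0.12 0.003 -0.014 0; 12 0.2 0.004 -0.013 0; 12 0.28 0.004 -0.012 0; 12 0.28 0.004 -0.012 0; 12 0.28 0.004 -0.012 0")

```text
clock: 19.82
tcp_pos: [0.4877, 0.3295, 0.1282]
eef_rot: [[-0.015, 0.235, -0.972], [0.002, -0.972, -0.235], [-1.0, -0.006, 0.014]]
contact_force: [-0.8, -0.7, -2.0]
finger_gap: 0.0152
```

```bash
python3 -c "
from h import *
rows([.489,.3283,.12],[.489,.3283,.08])
d=cam('scene');cv2.imwrite('pics/s9.png',crop(d['color'],160,150,225,210,10))
"
```

```text
[ 0.054  0.01  -0.007] ; [ 0.321  0.012 -0.011] ; 
pos [0.4877 0.3295 0.1282] F [-0.76 -0.65 -1.99] gap 0.0152 t 19.825 tilt [-0.0151  0.0023] yang -76.43
```

View pics/s9.png

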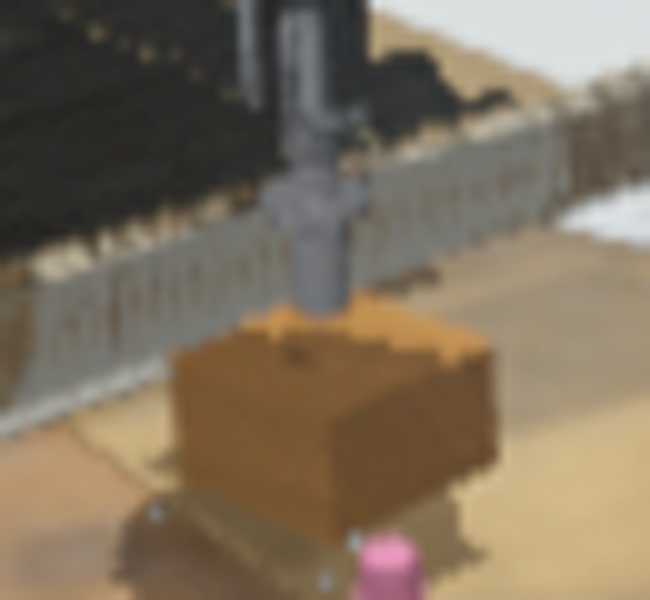

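Spigot end at crop (325,305), would come down at about (327,350), and the hole's centre is at (329,353): aligned. Insert.

>>> drive_tool(steps="12 0.06 0.004 -0.004 0; 12 0.1 0.004 -0.004 0; 12 0.14 0.004 -0.005 0; 12 0.14 0.004 -0.005 0")

```text
clock: 20.38
tcp_pos: [0.488, 0.3289, 0.1067]
eef_rot: [[-0.016, 0.235, -0.972], [0.002, -0.972, -0.235], [-1.0, -0.005, 0.015]]
contact_force: [0.2, 0.3, -2.2]
finger_gap: 0.0154
```

```bash
python3 -c "
from h import *
rows([.4885,.3288,.082])
d=cam('scene');cv2.imwrite('pics/s10.png',crop(d['color'],160,150,225,210,10))
"
```

```text
[ 0.164  0.002 -0.005] ; 
pos [0.488  0.3289 0.1067] F [ 0.19  0.33 -2.22] gap 0.0154 t 20.375 tilt [-0.0158  0.0018] yang -76.43
```

View pics/s10.png

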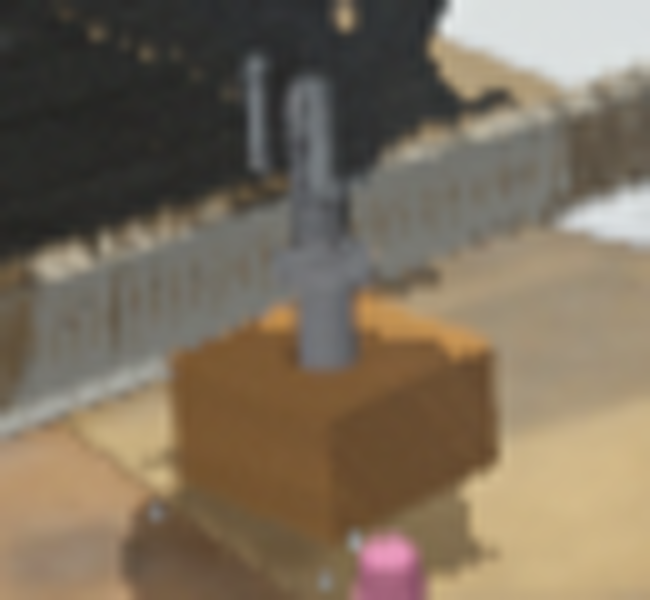

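The spigot is about 8 mm inside the hole without contact force; go on down.

>>> drive_tool(steps="12 0.04 0 -0.002 0; 12 0.08 0 -0.003 0; 12 0.12 0 -0.003 0; 12 0.155 0 -0.003 0; 12 0.155 0 -0.003 0")

```text
clock: 21.05
tcp_pos: [0.488, 0.329, 0.0832]
eef_rot: [[-0.016, 0.235, -0.972], [0.002, -0.972, -0.235], [-1.0, -0.005, 0.015]]
contact_force: [-0.3, 0.1, -2.4]
finger_gap: 0.0157
```

```bash
python3 -c "
from h import *
rows([.4885,.3288,.08])
d=cam('scene');cv2.imwrite('pics/s11.png',crop(d['color'],160,150,225,210,10))
"
```

```text
[ 0.021  0.002 -0.003] ; 
pos [0.488  0.329  0.0832] F [-0.31  0.09 -2.39] gap 0.0157 t 21.05 tilt [-0.0161  0.0017] yang -76.43
```

View pics/s11.png

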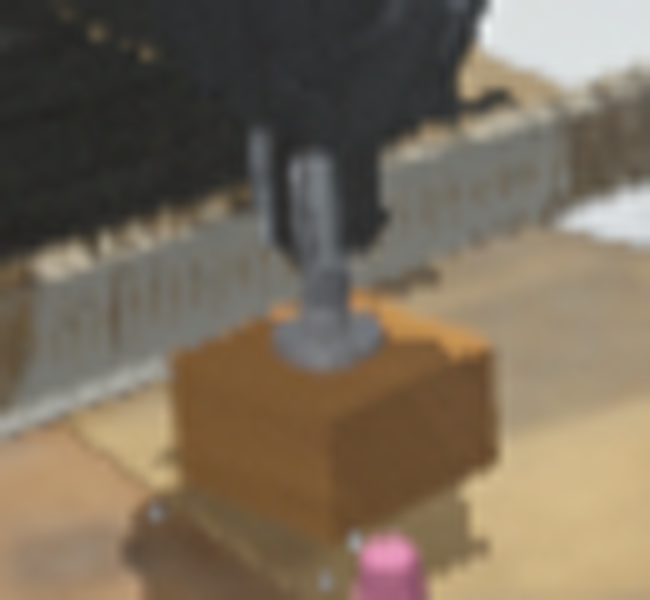

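>>> drive_tool(steps="12 0.01 0 0 0; 12 0.02 0 0 0; 12 0.02 0 0 0")

```text
clock: 21.48
tcp_pos: [0.4882, 0.3293, 0.0806]
eef_rot: [[-0.015, 0.235, -0.972], [0.002, -0.972, -0.235], [-1.0, -0.006, 0.014]]
contact_force: [0.0, -0.3, -2.1]
finger_gap: 0.0156
```

>>> drive_tool(steps="17 0 0 0 0; 20 0 0 0 0; 26 0 0 0 0; 32 0 0 0 0; 40 0 0 0 0; 45 -0.2 0 0 0; 45 -0.5 0 0 0; 45 -0.8 0 0 0")

```text
clock: 22.48
tcp_pos: [0.4899, 0.3289, 0.2017]
eef_rot: [[-0.016, 0.235, -0.972], [0.002, -0.972, -0.235], [-1.0, -0.006, 0.015]]
contact_force: [1.1, 0.6, 0.7]
finger_gap: 0.0449
```

```bash
python3 -c "
from h import *
rows([.4885,.3288,.25])
d=cam('scene');cv2.imwrite('pics/s12.png',crop(d['color'],160,150,225,210,10))
"
```

```text
[-0.322 -0.003  0.014] ; 
pos [0.4899 0.3289 0.2017] F [1.11 0.62 0.68] gap 0.0449 t 22.475 tilt [-0.016  0.002] yang -76.42
```

View pics/s12.png

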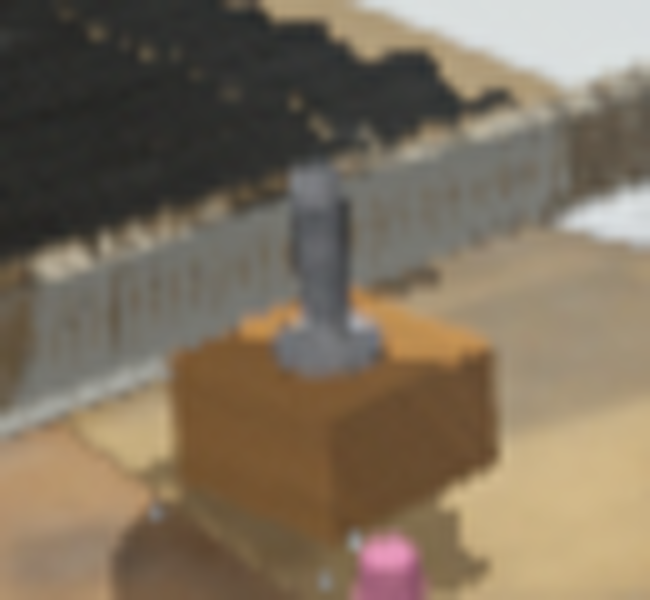

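The plug stands upright in the hole, flange on the block (crop 330,350). Withdraw further and check from above.

>>> drive_tool(steps="45 -0.3 0.3 0 0; 45 -0.3 0.7 0 0; 45 -0.3 1 0 0; 45 -0.3 1 0 0; 45 -0.3 1 0 0")

```text
clock: 23.15
tcp_pos: [0.5278, 0.1859, 0.2519]
eef_rot: [[-0.007, 0.235, -0.972], [0.009, -0.972, -0.235], [-1.0, -0.01, 0.004]]
contact_force: [-0.2, 0.0, 0.4]
finger_gap: 0.0455
```

```bash
python3 -c "
from h import *
d=cam('scene');t=cam('top')
cv2.imwrite('pics/s13.png',crop(d['color'],165,140,345,340,3))
a=crop(t['color'],150,180,210,240,9)
for z,r in ((.047,.017),(.102,.0083)):
  th=np.linspace(0,6.28,40);q=((proj(t,np.c_[.4885+r*np.cos(th),.329+r*np.sin(th),0*th+z])-[150,180]+.5)*9-.5).astype(int)
  cv2.polylines(a,[q],True,(0,255,0),1)
cv2.imwrite('pics/t13.png',a)
print(manip.state()['contact_force'],manip.state()['clock'])"
```

```text
[-0.61681663 -0.3637872  -0.26577774] 23.25
```

View pics/s13.png

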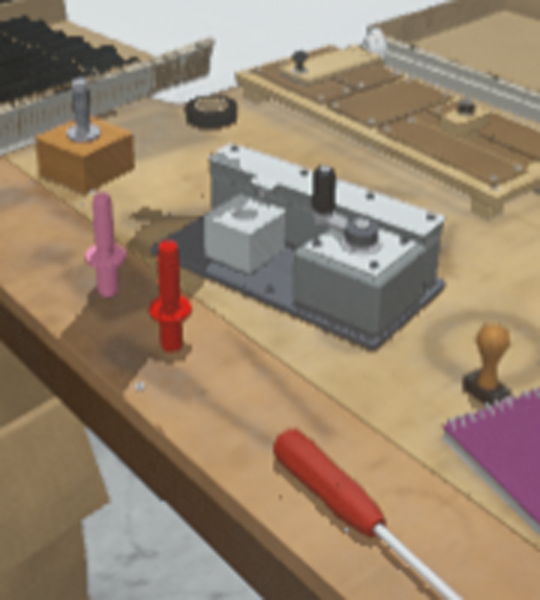

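View pics/t13.png

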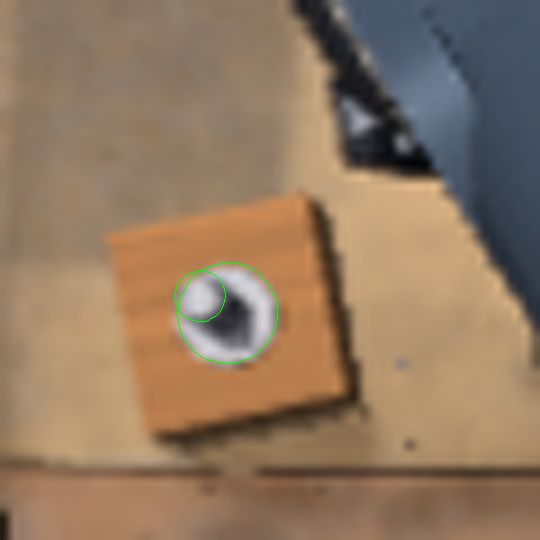

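From above, the flange and the grip top both match the drawn circles for an upright plug at full depth. In the scene view the tape roll, stamp and screwdriver look unmoved, and nothing touches the robot.

```bash
python3 -c "
from rig import manip
print(manip.sign_off())"
```

```text
the job is handed in; nothing more can be done
None
```

The plug is out of the winder and stands upright in the stand's hole, and the job is handed in at about 23 s of the 72 s. Sign-off reports no verdict, so this rests on my own checks.

- **Winding:** I wound the crank clockwise about 1.25 turns against roughly 10–11.5 N. I stopped when the drag fell to about 0.5 N and released the crank there. The tangential force stayed below 12 N at every check, under the 18 N at which the clutch slips, but I did not read the clutch joint itself.
- **Plug:** It drew up freely, with 1–3 N at the wrist, which is about its own weight. It went into the stand with no contact force.
- **Last pictures:** From above, the flange and grip top match circles drawn for an upright plug at full depth. The tape roll, stamp and screwdriver look unmoved by eye; I did not measure them. The wrist reads under 1 N with the gripper well clear.

Three small things disagreed or were off:

- **Drag:** It read slightly above the stated 6–10 N.
- **Scene camera:** It sat about 0.7 pixel off the positions I had measured.
- **Tool tilt:** The tool picked up 1–2° of tilt while winding. About 1° remained during the insertion, and it did no harm.

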